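Lock off the rule press at its guarded stop button

TASK

Lock off the rule press before it is cleaned: on the control station whose lock tab carries a flat upright fin, slide the tab fully aside along its runners to uncover the stop button, then press that button fully down so that it stays in. Leave the tab open, and do not touch the other station, whose tab carries a round knob.

Things in the scene. Friction and masses are not known exactly. Their poses are not given: they have to be found in the camera images.
- fin_grip (a point): Centre of the flat upright black plastic fin on the lock tab of the fin station: 10 mm thick (x), 40 mm wide (y), 32 mm high, so its foot, on the middle of the tab's flat top, is 16 mm below this point. x is horizontal, roughly away from the robot, and is the way the tab opens. The station is a fixed grey box 170 (x) x 80 (y) x 45 mm high on the bench.
- lock_tab (a joint): Slide of the lock tab in m along fin_grip's +x: 0 = closed, the fin right above the button; 0.08 = fully open. Starts at 0 to 0.006, moves against about 2.5 N of friction and stays where it is left. The tab is a bare steel hood, 56 mm long (x), 54 mm wide (y), open at both ends, that bridges the button; its flat top is 70 mm above the bench.
- button_top (a point): Centre of the flat top of the round black stop button, 36 mm in diameter, 59 mm above the bench when out (14 mm over the box's top face, 7 mm below the underside of the tab). Axes parallel to fin_grip's. With the tab fully open its edge is 52 mm from the button's centre, and nothing else beside the button stands more than 3 mm over the box.
- stop_button (a joint): Travel of the stop button in m, straight down: 0 = out, 0.008 = fully in. It moves against about 3 N and stays where it is pushed.
- knob_station: The other station, to be left alone: same box, hood tab and button, 102 mm high in all, but the grip on its tab is a round black knob of 26 mm diameter. Origin: centre of its underside, x along its 170 mm length; the knob stands 45 mm from there towards -x. It stands on the other side of the bench's middle from the fin station, at least 24 cm away centre to centre.

How it is judged:
By the outcome, as a careful person would: the job done as asked, in the order asked, and still so for the second after the job is handed in, with the robot touching nothing.
It also fails if it takes over 45 s, if anything falls off the work surface, if the arm or the gripper's body presses on something with over 40 N, if the wrist force passes 120 N, or if a joint passes its speed limit or range.

ROBOT

A 6-joint arm with a two-finger parallel gripper is mounted at the origin on a cart in front of the work surface, level with it; the furniture and walls round the work are solid. World frame = base frame: x ahead of the robot, y to its left, z up, the work surface at z = 0. Lengths are in m, angles in rad, forces in N, time in s.
With the tool pointing down it reaches from about 0.25 to 0.725 m from the base axis. Payload 4 kg.
Tool frame: the origin (TCP) lies on the centre line of the jaws, within the pads' length; the fingertips stand 17 mm ahead of it and the grasp point (between the pads) lies 2 mm behind it; z points along the fingers, y is the line along which they close (so a half turn about z gives the same grasp; the last joint's range is limited). The gripper opens to 85 mm and grips with 20 to 120 N. Pads are 22 mm wide; open, the fingers measure 114 mm over their backs; the gripper's body (76 mm by 85 mm) begins 54 mm behind the grasp point. The pads swing forward as they close: fully open they stand 13 mm farther back than shut.
Start: joints at [-1.244, 0.241, 0.005, 1.335, 0, 1.571], TCP at [0.161, -0.474, 0.248] pointing down, gripper open.
Joint ranges: [-2.72, 2.72], [-1.05, 1.87], [-1.09, 1.28], [-1.99, 2.15], [-1.42, 1.44], [-3.14, 3.14]. Speed limits (rad/s): [2.79, 2.79, 3.14, 3.14, 3.14, 3.14].

INTERFACE

Orientations are given as a unit quaternion [x, y, z, w].
In Python, from workcell import get_obs, imaging, order gives the robot as it stands.
- The arm moves only by the tool apply_moves, never from a script. Its argument "targets" is a list that holds one entry, the list of rows, each a list of 5 numbers: the shift along the world's x, y, z in units of 40 mm (1.0 is 40 mm), then the turn about the world's z in degrees, then the gripper command: -1 is shut, 1 is fully open, values between are in proportion. In form: [[[dx, dy, dz, turn, fingers], ...]]. A call has 1 to 8 rows; each row shifts and turns the commanded pose from where the row before left it; what a row does not reach is not made up. A row lasts 1/12 s, in which the tool goes at most 41.7 mm and 7.16 degrees, less where a joint would pass 70% of its speed; a pose out of reach is approached as far as the arm can. A call is refused whole if a number of a shift passes 1 or a number of a turn 7.16, either way. A call with a gripper value outside its range is refused whole. The fingers move at their own pace and stop on an object; the grip force is fixed at half the most. Time passes only in rows, so rows that do not move let the fingers close. It gives the time, the measured TCP pose, the force, the opening and the grip force at its end, in the units of the state.
- get_obs(): the state, without advancing time (a new reading comes with each control period).
- imaging.camera(name): name is "side" or "top" or "wrist"; returns (picture, depth): 420x560x3 uint8, blue, green, red; 420x560 float32, m along the optical axis (not along the pixel's ray), 0 where there is no reading.
- imaging.get_calibration(name): a dict with "camera_matrix" (3x3 intrinsics, pixels), "eye" and "rotation" of the camera in the world; the wrist camera has in their place "hand_eye" (4x4, takes a point from camera to tool coordinates, whose origin is the TCP and whose axes are the flange's). Camera axes: x right, y down, z forward; pixel columns grow to the right and rows downward; lengths in m; the calibration is good to about 2 mm. A picture is of the moment at which its call begins: read the wrist's pose just before it. get_calibration takes no time and is no camera call.
- order.job_done(): hands the job in; it is judged then, once.
The state is a dict: "clock": time; "joint_pos": joint angles; "joint_vel": joint speeds; "tau": joint torques, N m; "eef_pos": TCP position; "tool_rot": TCP orientation; "ft_force": force on the tool from outside, world axes, zero at the start; "ft_torque": the same for the moment, N m; "grip_width": finger opening in m; "grasp_force": force on a finger pad.
Only numpy, scipy, OpenCV 4.12 (cv2) and the standard library are available. Lean on these libraries where they do the work, as an engineer would, in place of code of your own. Each camera call takes 0.05 s, during which the arm holds its last target. There are 200 camera calls.

## Working session

There is one attempt and no reset: what is moved stays moved. The work goes in short steps, Python scripts to look and compute and a tool call to move; the robot and the scene stay as the last step left them, time stands still between calls to the robot, and variables do not carry over. Pictures are saved under pics/ and viewed, at most 10 in all, crops included, and the job is handed in when it is done.

Besides the shell and the picture viewer there is one more tool, called after "Call:" in YAML: its name, and indented under it one key for each argument. apply_moves: Moves the arm, as the interface text tells. Its arguments: {"type":"object","properties":{"targets":{"type":"array","items":{"type":"array","items":{"type":"array","items":{"type":"number"}}}}},"required":["targets"]}

```bash
mkdir -p pics; cat > h.py <<'E'
import numpy as np, cv2
from workcell import get_obs, imaging, order
def cloud(name):
    o=get_obs(); im,d=imaging.camera(name); c=imaging.get_calibration(name)
    K=np.array(c["camera_matrix"]); v,u=np.mgrid[:420,:560]
    p=np.stack([(u-K[0,2])/K[0,0]*d,(v-K[1,2])/K[1,1]*d,d],-1)
    if name=="wrist":
        from scipy.spatial.transform import Rotation as R
        H=np.array(c["hand_eye"]); p=p@H[:3,:3].T+H[:3,3]
        p=p@R.from_quat(o["tool_rot"]).as_matrix().T+np.array(o["eef_pos"])
    else: p=p@np.array(c["rotation"]).T+np.array(c["eye"])
    p[d==0]=np.nan
    return im,d,p
E
python3 - <<'E'
from h import *
o=get_obs(); print(o)
print(imaging.get_calibration("top"))
im,d,p=cloud("top"); cv2.imwrite("pics/top.png",im); np.save("top.npy",p)
z=p[...,2]; m=((z>.035)&(z<.115)&(p[...,0]>.15)&(p[...,0]<.9)).astype(np.uint8)
n,l,s,c=cv2.connectedComponentsWithStats(m)
for i in range(1,n):
    if s[i,4]>100: q=p[l==i]; print(i,s[i],c[i],q.min(0),q.max(0),cv2.minAreaRect(q[:,:2].astype(np.float32)))
E
```

```text
{'clock': 0.0, 'joint_pos': array([-1.24400993e+00,  2.41435210e-01,  3.72519968e-03,  1.33516353e+00,
        1.81872476e-07,  1.57079929e+00]), 'joint_vel': array([-0.0006221 , -0.00073048, -0.00017463, -0.00155403,  0.00039829,
       -0.00223133]), 'tau': array([-1.95995983e-05, -3.72321153e+01,  2.52405328e+01,  1.70708110e-02,
        2.98610792e-05, -9.04766267e-06]), 'eef_pos': array([ 0.16031377, -0.47298808,  0.24740216]), 'tool_rot': array([ 9.86680712e-01,  1.62665592e-01, -1.68858949e-04, -1.02478789e-03]), 'ft_force': array([ 0.62184162, -0.46646444,  0.16676901]), 'ft_torque': array([-0.0374161 ,  0.00510984, -0.0074227 ]), 'grasp_force': 0.0, 'grip_width': 0.08563340883403567}
{'camera_matrix': array([[450.00688985,   0.        , 278.26361837],
       [  0.        , 450.00688985, 209.36161252],
       [  0.        ,   0.        ,   1.        ]]), 'eye': array([0.37105554, 0.00402312, 0.91835988]), 'rotation': array([-0.63539782,  0.76434662, -0.08482531,  0.06963135])}Traceback (most recent call last):
  File "<stdin>", line 4, in <module>
  File "h.py", line 11, in cloud
    else: p=p@np.array(c["rotation"]).T+np.array(c["eye"])
            ~^~~~~~~~~~~~~~~~~~~~~~~~~~
ValueError: matmul: Input operand 1 has a mismatch in its core dimension 0, with gufunc signature (n?,k),(k,m?)->(n?,m?) (size 4 is different from 3)
```

```bash
sed -i 's/^import numpy.*/&\nfrom scipy.spatial.transform import Rotation as R/; /^        from scipy/d; s/np.array(c\["rotation"\]).T/R.from_quat(c["rotation"]).as_matrix().T/' h.py
python3 - <<'E'
from h import *
im,d,p=cloud("top"); cv2.imwrite("pics/top.png",im); np.save("top.npy",p)
z=p[...,2]; m=((z>.035)&(z<.115)&(p[...,0]>.15)&(p[...,0]<.9)).astype(np.uint8)
print(np.nanmedian(z))
n,l,s,c=cv2.connectedComponentsWithStats(m)
for i in range(1,n):
    if s[i,4]>100: q=p[l==i]; print(i,s[i],c[i],q.min(0),q.max(0),cv2.minAreaRect(q[:,:2].astype(np.float32)))
E
```

```text
0.0011220714370051565
1 [543   0  17  33 456] [551.79824561  17.39473684] [ 0.84610339 -0.71248127  0.03510699] [ 0.89451262 -0.67512306  0.09917971] ((0.8658748269081116, -0.689288854598999), (0.05161067843437195, 0.02510884776711464), 28.54833984375)
2 [456   4  29  51 768] [469.18880208  31.60677083] [ 0.78462426 -0.53028381  0.03504158] [ 0.89998322 -0.4879773   0.1148935 ] ((0.8422191739082336, -0.5092625021934509), (0.04206854850053787, 0.11538115888834), 89.70771026611328)
3 [401  26  33  36 772] [416.35880829  45.07901554] [ 0.83223872 -0.42119851  0.035077  ] [ 0.894554   -0.35927823  0.11287453] ((0.8596241474151611, -0.3877173662185669), (0.0622684545814991, 0.05448736622929573), 53.260986328125)
4 [287  34 111  45 696] [343.74137931  60.84626437] [ 0.84225583 -0.34832954  0.03500661] [ 0.89982568 -0.11469868  0.05552396] ((0.8720064163208008, -0.23161804676055908), (0.05685127526521683, 0.23318606615066528), 0.6740524768829346)
5 [  64   59  133   80 4793] [136.75109535  94.26643021] [0.75714996 0.08969968 0.03500558] [0.89999076 0.34796054 0.10357163] ((0.828559160232544
[... 557 characters left out ...]
4)
10 [ 48 149  35  32 503] [ 68.1888668 167.6222664] [0.70157555 0.34565255 0.03502891] [0.73876987 0.38334035 0.11499701] ((0.7155501842498779, 0.3600488603115082), (0.021349851042032242, 0.04449186101555824), 44.909175872802734)
13 [ 157  207   50   89 3580] [181.92122905 251.1198324 ] [0.42714434 0.10916238 0.03506009] [0.60795939 0.2252434  0.10600375] ((0.518194317817688, 0.16725295782089233), (0.08086555451154709, 0.17045344412326813), 76.28471374511719)
14 [266 308  48 112 982] [291.33299389 372.27698574] [ 0.1854717  -0.02222866  0.03518263] [0.3764852  0.02593181 0.11495755] ((0.2800222933292389, 0.0029824096709489822), (0.19453836977481842, 0.028627272695302963), 9.23054313659668)
```

View pics/top.png

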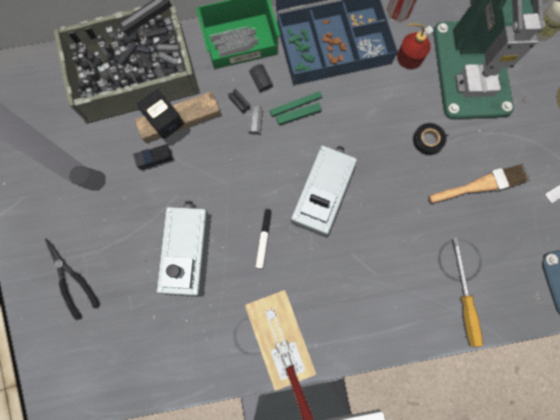

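The fin station is the right-hand box (centre about pixel 324,190, fin at about 319,200). The knob station is the left-hand box (knob at about 175,270).

```bash
python3 - <<'E'
from h import *
p=np.load("top.npy"); z=p[...,2]
c=np.array([.5887,-.1318]); a=np.radians(57.065-90); ex=np.array([np.cos(a),np.sin(a)]); ey=np.array([-ex[1],ex[0]])
q=p[...,:2]-c; X=q@ex; Y=q@ey
box=(abs(X)<.09)&(abs(Y)<.045)
for lo,hi in((.085,.12),(.063,.078),(.035,.052)):
    k=box&(z>lo)&(z<hi); print(lo,k.sum(),"X",np.percentile(X[k],[1,50,99]),"Y",np.percentile(Y[k],[1,50,99]),"z",np.median(z[k]))
k=box&(z>.085); f=np.array([np.percentile(X[k],[1,99]).mean(),np.percentile(Y[k],[1,99]).mean()]);print("fin",c+f[0]*ex+f[1]*ey)
print("nominal closed",c-.045*ex,"ex",ex)
print(imaging.get_calibration("wrist")["hand_eye"])
# obstacles taller than .11 around
k=(z>.12)&(p[...,0]<.75)&(p[...,0]>.1); 
n,l,s,cc=cv2.connectedComponentsWithStats(k.astype(np.uint8))
for i in range(1,n):
    if s[i,4]>30: g=p[l==i]; print(g.min(0),g.max(0))
E
```

```text
0.085 150 X [-0.04451072 -0.04113448 -0.03442448] Y [-0.01931452 -0.00018276  0.01947846] z 0.1010026644133411
0.063 610 X [-0.06665691 -0.04582414 -0.01157085] Y [-0.02658822 -0.00028516  0.026498  ] z 0.07026411946808736
0.035 2441 X [-0.08397864  0.01708118  0.08274457] Y [-0.03928437 -0.00030184  0.03918965] z 0.045433629926171726
fin [ 0.55561988 -0.11027317]
nominal closed [ 0.55093204 -0.10733407] ex [ 0.8392879  -0.54368724]
[[ 6.29159056e-04 -9.58523701e-01 -2.85012139e-01  7.14487520e-02]
 [ 9.99999493e-01  3.79057622e-04  9.32672636e-04 -2.55591331e-04]
 [-7.85952803e-04 -2.85012581e-01  9.58523454e-01 -1.24212840e-01]
 [ 0.00000000e+00  0.00000000e+00  0.00000000e+00  1.00000000e+00]]
[ 0.74115646 -0.53832943  0.12017571] [ 0.74998873 -0.49612353  0.20384004]
[0.70119094 0.34576559 0.12029452] [0.73998507 0.38270636 0.31466713]
```

Call:
apply_moves:
  targets:
    - [[0.57,0.6,0,-6.4,-1],[0.57,0.6,0,-6.4,-1],[0.57,0.6,0,-6.4,-1],[0.57,0.6,0,-6.4,-1],[0.57,0.6,0,-6.4,-1],[0.57,0.6,0,-6.4,-1],[0.57,0.6,0,-6.4,-1],[0.57,0.6,0,-6.4,-1]]

```text
clock: 0.77
eef_pos: [0.3424, -0.2812, 0.248]
tool_rot: [0.96, -0.28, -0.0, -0.0]
ft_force: [0.4, 0.1, -0.0]
grip_width: -0.0001
grasp_force: 0.0
```

Call:
apply_moves:
  targets:
    - [[0.57,0.6,0,0,-1],[0.57,0.6,0,0,-1],[0.57,0.6,0,0,-1],[0.57,0.6,0,0,-1],[0.57,0.6,0,0,-1],[0.57,0.6,0,0,-1],[0.5,0.5,0,0,-1],[0,0,0,0,-1]]

```text
clock: 1.43
eef_pos: [0.4593, -0.1959, 0.2479]
tool_rot: [0.975, -0.22, 0.008, -0.035]
ft_force: [0.6, 0.4, -0.1]
grip_width: -0.0001
grasp_force: 0.0
```

```bash
python3 - <<'E'
from h import *
o=get_obs(); print(o["joint_pos"],o["joint_vel"],o["eef_pos"],o["tool_rot"],o["ft_force"])
E
```

```text
[-4.43982473e-01  2.38929068e-01 -5.80137739e-05  1.33182761e+00
  7.11093410e-02  3.14069208e+00] [-0.02262107 -0.02466028 -0.03817     0.018609   -0.0382987   0.00053901] [ 0.45928139 -0.19591835  0.24793133] [ 0.97494338 -0.21959462  0.00783317 -0.03467338] [ 0.60711488  0.3793078  -0.08897676]
```

Call:
apply_moves:
  targets:
    - [[0,0,0,0,-1],[0,0,0,0,-1]]

```text
clock: 1.6
eef_pos: [0.4566, -0.1965, 0.248]
tool_rot: [0.975, -0.221, 0.007, -0.034]
ft_force: [0.0, -0.5, -1.7]
grip_width: -0.0002
grasp_force: 0.0
```

The yaw I chose drives the last joint to its limit. I'll turn the other way, with the jaw line along the station's x, and grip the fin instead.

Call:
apply_moves:
  targets:
    - [[0,0,0,7,1],[0,0,0,7,1],[0,0,0,7,1],[0.2,0.2,0,7,1],[0.2,0.2,0,7,1],[0.2,0.2,0,7,1],[0.2,0.2,0,7,1],[0.2,0.2,0,7,1]]

```text
clock: 2.27
eef_pos: [0.4966, -0.1566, 0.2485]
tool_rot: [0.964, 0.265, -0.01, -0.033]
ft_force: [1.0, -1.0, 0.5]
grip_width: 0.0856
grasp_force: 0.0
```

Call:
apply_moves:
  targets:
    - [[0.2,0.2,0,7,1],[0.2,0.2,0,7,1],[0.2,0.2,0,7,1],[0,0,0,7,1],[0,0,0,0,1]]

```text
clock: 2.68
eef_pos: [0.5208, -0.1322, 0.2482]
tool_rot: [0.871, 0.489, -0.018, -0.03]
ft_force: [0.2, 0.3, -0.8]
grip_width: 0.0858
grasp_force: 0.0
```

```bash
python3 - <<'E'
from h import *
o=get_obs(); im,d,p=cloud("wrist"); cv2.imwrite("pics/w1.png",im)
Rm=R.from_quat(o["tool_rot"]).as_matrix(); print(o["joint_pos"],o["eef_pos"],"\n",Rm)
c=np.array([.5887,-.1318]); ex=np.array([.8393,-.5437]); ey=np.array([.5437,.8393])
z=p[...,2]; q=p[...,:2]-c; X=q@ex; Y=q@ey; box=(abs(X)<.1)&(abs(Y)<.05)
for lo,hi in((.085,.12),(.063,.078),(.035,.05)):
    k=box&(z>lo)&(z<hi); print(lo,k.sum())
    if k.sum(): print("X",np.percentile(X[k],[1,99]),"Y",np.percentile(Y[k],[1,99]),"z",np.median(z[k]),cv2.minAreaRect(p[k][:,:2].astype(np.float32)))
t=o["eef_pos"][:2]-c; print("tcp X,Y",t@ex,t@ey)
E
```

```text
[-0.25867675  0.36817471  0.17891141  1.44903603  0.01899603  1.85899562] [ 0.52080918 -0.13217946  0.2481981 ] 
 [[ 0.52053893  0.8517034  -0.0603369 ]
 [ 0.85383735 -0.51932015  0.03561406]
 [-0.00100155 -0.0700564  -0.99754253]]
0.085 550
X [-0.04406905 -0.03392781] Y [-0.02062667  0.01789874] z 0.10024320960433288 ((0.555124819278717, -0.11188776046037674), (0.039553359150886536, 0.010344047099351883), 57.070987701416016)
0.063 2755
X [-0.06616763 -0.01145535] Y [-0.02815726  0.02489824] z 0.06869161664210713 ((0.5551007986068726, -0.11232578754425049), (0.054136309772729874, 0.056035786867141724), 57.33321762084961)
0.035 9616
X [-0.08257509  0.08305643] Y [-0.0405234   0.03763784] z 0.04375948651424419 ((0.5879892110824585, -0.1336115449666977), (0.0801967978477478, 0.16931144893169403), 57.25880432128906)
tcp X,Y -0.05677445191504229 -0.03723072174303809
```

View pics/w1.png

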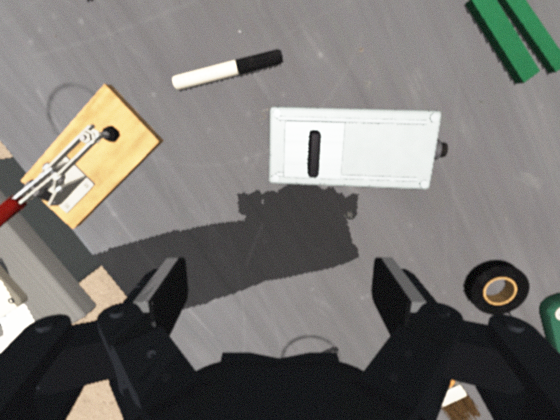

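The fin shows at about pixel (314,153), and it agrees with the top view to within 2 mm. I'll straddle it with the fingers part-open.

Call:
apply_moves:
  targets:
    - [[0.44,0.25,0,-1.5,-0.05],[0.44,0.25,0,0,-0.05],[0,0,-0.6,0,-0.05],[0,0,-0.8,0,-0.05],[0,0,-0.8,0,-0.05],[0,0,-0.6,0,-0.05],[0,0,-0.4,0,-0.05],[0,0,0,0,-0.05]]

```text
clock: 3.4
eef_pos: [0.5526, -0.1124, 0.1163]
tool_rot: [0.879, 0.475, -0.02, -0.033]
ft_force: [-0.3, -0.2, -1.0]
grip_width: 0.0404
grasp_force: 0.0
```

```bash
python3 - <<'E'
from h import *
o=get_obs(); print(o["eef_pos"],o["tool_rot"],o["ft_force"],o["grip_width"])
im,d,p=cloud("wrist"); cv2.imwrite("pics/w2.png",im)
E
```

```text
[ 0.55261476 -0.11241771  0.11631776] [ 0.87915556  0.47495765 -0.02011573 -0.03310723] [-0.34496544 -0.16620258 -0.98887354] 0.040374447899113555
```

View pics/w2.png

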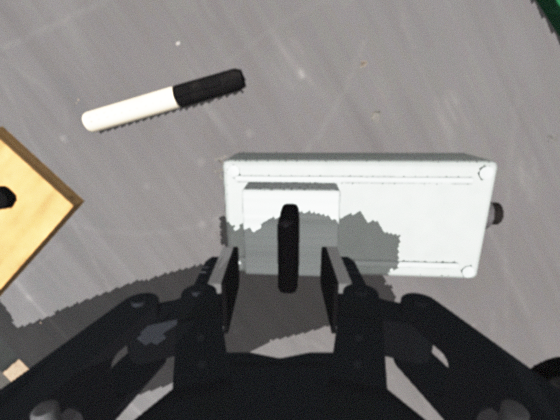

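The fin is at about (288,248), between the two pads. Next I lower a little and push along +x of the station.

Call:
apply_moves:
  targets:
    - [[0,0,-0.2,0,-0.05],[0,0,-0.15,0,-0.05],[0.2,-0.13,0,0,-0.05],[0.2,-0.13,0,0,-0.05],[0.2,-0.13,0,0,-0.05],[0.2,-0.13,0,0,-0.05],[0.2,-0.13,0,0,-0.05],[0,0,0,0,-0.05]]

```text
clock: 4.12
eef_pos: [0.5972, -0.1389, 0.1068]
tool_rot: [0.879, 0.476, -0.016, -0.03]
ft_force: [-0.6, 0.2, -0.5]
grip_width: 0.0405
grasp_force: 0.0
```

Call:
apply_moves:
  targets:
    - [[0.2,-0.13,0,0,-0.05],[0.2,-0.13,0,0,-0.05],[0.2,-0.13,0,0,-0.05],[0,0,0,0,-0.05]]

```text
clock: 4.45
eef_pos: [0.621, -0.1543, 0.1068]
tool_rot: [0.878, 0.477, -0.016, -0.03]
ft_force: [0.8, 1.3, -0.4]
grip_width: 0.0409
grasp_force: 0.0
```

```bash
python3 - <<'E'
from h import *
o=get_obs(); print(o["joint_pos"],o["eef_pos"])
im,d,p=cloud("wrist"); cv2.imwrite("pics/w3.png",im)
E
```

```text
[-0.25315424  0.65121546  0.26712214  1.25142969  0.02158972  1.89352333] [ 0.62096002 -0.15425658  0.10677633]
```

View pics/w3.png

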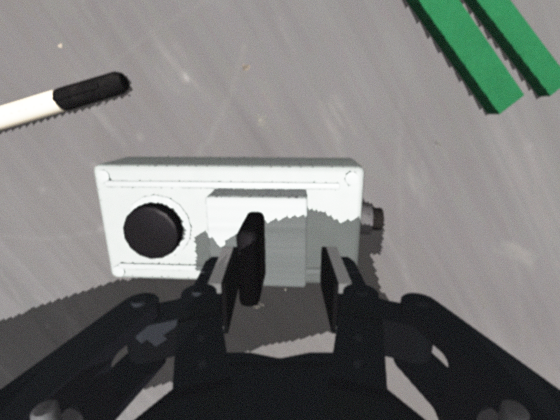

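The tab is sliding: the button at (153,230) is uncovered, and the rear pad is on the fin at (250,258). About 11 mm of travel is left.

Call:
apply_moves:
  targets:
    - [[0.1,-0.065,0,0,-0.05],[0.1,-0.065,0,0,-0.05],[0,0,0,0,-0.05]]

```text
clock: 4.75
eef_pos: [0.6285, -0.1591, 0.1067]
tool_rot: [0.878, 0.477, -0.017, -0.03]
ft_force: [-1.5, 1.6, 1.1]
grip_width: 0.0402
grasp_force: 0.8
```

Call:
apply_moves:
  targets:
    - [[0.06,-0.04,0,0,-0.05],[0,0,0,0,-0.05]]

```text
clock: 4.92
eef_pos: [0.6308, -0.1607, 0.1066]
tool_rot: [0.878, 0.477, -0.017, -0.03]
ft_force: [-1.3, 2.1, 1.3]
grip_width: 0.0406
grasp_force: 1.0
```

Call:
apply_moves:
  targets:
    - [[0.04,-0.026,0,0,-0.05],[0,0,0,0,-0.05]]

```text
clock: 5.08
eef_pos: [0.6318, -0.1613, 0.1065]
tool_rot: [0.878, 0.477, -0.017, -0.031]
ft_force: [-3.1, 2.9, 3.9]
grip_width: 0.0404
grasp_force: 2.2
```

Force is starting to rise, so I'll continue in 1–2 mm steps.

Call:
apply_moves:
  targets:
    - [[0.04,-0.026,0,0,-0.05],[0,0,0,0,-0.05]]

```text
clock: 5.25
eef_pos: [0.632, -0.1614, 0.1064]
tool_rot: [0.878, 0.477, -0.018, -0.033]
ft_force: [-6.8, 4.2, 5.5]
grip_width: 0.0406
grasp_force: 4.4
```

Call:
apply_moves:
  targets:
    - [[0.04,-0.026,0,0,-0.05],[0,0,0,0,-0.05]]

```text
clock: 5.42
eef_pos: [0.6321, -0.1615, 0.1063]
tool_rot: [0.878, 0.477, -0.019, -0.034]
ft_force: [-10.8, 6.9, 7.2]
grip_width: 0.0404
grasp_force: 6.4
```

The tab is at its stop, with about 13 N along x. I'll back off, lift, close the fingers and move towards the button.

Call:
apply_moves:
  targets:
    - [[-0.2,0.13,0,0,-0.05],[-0.15,0.1,0,0,-0.05],[0,0,0.5,0,-0.05],[0,0,0.8,0,-0.05],[0,0,0.7,0,-1],[-0.5,0.3,0,0,-1],[-0.5,0.35,0,0,-1],[0,0,0,0,-1]]

```text
clock: 6.08
eef_pos: [0.5781, -0.1269, 0.1866]
tool_rot: [0.878, 0.477, -0.018, -0.031]
ft_force: [-1.7, 0.1, -0.6]
grip_width: 0.0004
grasp_force: 0.0
```

```bash
cat > b.py <<'E'
from h import *
o=get_obs(); print(o["eef_pos"],o["tool_rot"],o["grip_width"])
c=np.array([.5887,-.1318]); ex=np.array([.8393,-.5437]); ey=np.array([.5437,.8393])
for n in("wrist","side","top"):
    im,d,p=cloud(n); cv2.imwrite("pics/%s_%d.png"%(n,o["clock"]*10),im)
    z=p[...,2]; q=p[...,:2]-c; X=q@ex; Y=q@ey; box=(abs(X)<.1)&(abs(Y)<.05)
    for s,k in(("fin",box&(z>.085)&(z<.11)&(X>0)),("btn",box&(z>.0475)&(z<.063)&(X<-.02)&(X>-.07)&(im.max(-1)<80))):
        if k.sum()>20: print(n,s,k.sum(),"X",np.percentile(X[k],[1,99]),"Y",np.percentile(Y[k],[1,99]),"z",np.median(z[k]),cv2.minAreaRect(p[k][:,:2].astype(np.float32)))
E
python3 b.py; ls pics
```

```text
[ 0.57805071 -0.12690048  0.18660755] [ 0.8779572   0.47738141 -0.01789831 -0.03126964] 0.00037852417262198613
wrist fin 954 X [0.03027718 0.04040674] Y [-0.01952919  0.01857013] z 0.10000095816043073 ((0.6179559826850891, -0.15181219577789307), (0.03935883566737175, 0.010573347099125385), 57.57058334350586)
wrist btn 1040 X [-0.05921252 -0.02773996] Y [-0.01691396  0.01540939] z 0.05758976678997331 ((0.5516533255577087, -0.10891435295343399), (0.03390305116772652, 0.03328747674822807), 55.23051071166992)
side fin 130 X [0.03155536 0.04183026] Y [-0.02206324  0.01559165] z 0.09973135126013205 ((0.6177302002906799, -0.1545085459947586), (0.03848116472363472, 0.010403511114418507), 56.97930908203125)
side btn 237 X [-0.05951704 -0.02751298] Y [-0.01940337  0.01213627] z 0.05743919163923139 ((0.5502429604530334, -0.11137378215789795), (0.03272324427962303, 0.03224952518939972), 86.07035827636719)
top btn 213 X [-0.0607998  -0.02925281] Y [-0.01684238  0.01425502] z 0.05934963609510302 ((0.550483226776123, -0.10860423743724823), (0.03209225833415985, 0.03303970396518707), 32.093223571777344)
side_60.png
top.png
top_60.png
w1.png
w2.png
w3.png
wrist_60.png
```

The tab measures 79–80 mm open relative to the button. The button is at (0.551, -0.109), with its top at about 58 mm. I'll go above it and press.

Call:
apply_moves:
  targets:
    - [[-0.35,0.24,0,0,-1],[-0.3,0.2,0,0,-1],[0,0,-0.6,0,-1],[0,0,-0.8,0,-1],[0,0,-0.6,0,-1],[0,0,-0.4,0,-1],[0,0,0,0,-1]]

```text
clock: 6.82
eef_pos: [0.5535, -0.111, 0.086]
tool_rot: [0.878, 0.477, -0.02, -0.032]
ft_force: [-0.4, 0.4, -0.3]
grip_width: -0.0002
grasp_force: 0.0
```

Call:
apply_moves:
  targets:
    - [[0,0,-0.12,0,-1],[0,0,-0.1,0,-1],[0,0,-0.1,0,-1],[0,0,0,0,-1]]

```text
clock: 7.15
eef_pos: [0.5558, -0.1112, 0.0777]
tool_rot: [0.878, 0.477, -0.017, -0.03]
ft_force: [-0.0, -0.4, -0.3]
grip_width: -0.0001
grasp_force: 0.0
```

Call:
apply_moves:
  targets:
    - [[0,0,-0.08,0,-1],[0,0,0,0,-1]]

```text
clock: 7.32
eef_pos: [0.5561, -0.1111, 0.0749]
tool_rot: [0.878, 0.477, -0.016, -0.03]
ft_force: [-0.0, -0.0, -0.7]
grip_width: -0.0001
grasp_force: 0.1
```

Call:
apply_moves:
  targets:
    - [[-0.08,0.04,0,0,-1],[0,0,-0.08,0,-1],[0,0,-0.08,0,-1],[0,0,0,0,-1]]

```text
clock: 7.65
eef_pos: [0.5525, -0.1094, 0.0684]
tool_rot: [0.878, 0.477, -0.016, -0.03]
ft_force: [0.3, 0.1, 2.8]
grip_width: -0.0
grasp_force: 1.7
```

Call:
apply_moves:
  targets:
    - [[0,0,-0.06,0,-1],[0,0,0,0,-1]]

```text
clock: 7.82
eef_pos: [0.5526, -0.1095, 0.068]
tool_rot: [0.878, 0.477, -0.016, -0.03]
ft_force: [-2.6, 0.4, 14.3]
grip_width: 0.0001
grasp_force: 7.4
```

Call:
apply_moves:
  targets:
    - [[0,0,-0.03,0,-1],[0,0,0,0,-1]]

```text
clock: 7.98
eef_pos: [0.5527, -0.1095, 0.0679]
tool_rot: [0.878, 0.477, -0.016, -0.029]
ft_force: [-5.0, 0.3, 21.2]
grip_width: -0.0001
grasp_force: 10.4
```

Call:
apply_moves:
  targets:
    - [[0,0,0.3,0,-1],[0,0,0.8,0,-1],[0,0,0.8,0,-1],[0,0,0.8,0,-1],[-0.5,-0.5,0.3,0,-1],[-0.5,-0.5,0,0,-1],[0,0,0,0,-1]]

```text
clock: 8.57
eef_pos: [0.5095, -0.1517, 0.1853]
tool_rot: [0.879, 0.476, -0.018, -0.03]
ft_force: [-0.5, 0.1, -0.8]
grip_width: -0.0001
grasp_force: 0.0
```

```bash
python3 b.py; ls pics
```

```text
[ 0.50953444 -0.15170595  0.18527685] [ 0.87902394  0.47550915 -0.01763647 -0.02994861] -8.314239043131599e-05
wrist fin 1469 X [0.03006678 0.03967359] Y [-0.02049465  0.0178851 ] z 0.0996591895816725 ((0.6171795725822449, -0.15198548138141632), (0.04003922641277313, 0.010549383237957954), 57.5115852355957)
wrist btn 352 X [-0.06091115 -0.0284993 ] Y [-0.01759823  0.0143201 ] z 0.04948548203941314 ((0.5506075620651245, -0.1089579313993454), (0.03248986974358559, 0.03229958191514015), 78.03775787353516)
side fin 131 X [0.03159521 0.04189594] Y [-0.02172611  0.01646828] z 0.0997119364102127 ((0.6182125806808472, -0.15386667847633362), (0.03875439614057541, 0.010521596297621727), 56.82395935058594)
side btn 182 X [-0.05893608 -0.02868025] Y [-0.01777546  0.01277918] z 0.04979979743121449 ((0.5499595403671265, -0.11119839549064636), (0.03269539028406143, 0.030724626034498215), 81.64856719970703)
top fin 155 X [0.02973743 0.03970914] Y [-0.01943235  0.01910609] z 0.10107272477882401 ((0.6176658868789673, -0.15055572986602783), (0.03931771218776703, 0.011269036680459976), 53.531654357910156)
top btn 99 X [-0.05516868 -0.03105409] Y [-0.01334875  0.01342477] z 0.05141571219581198 ((0.5533048510551453, -0.11078738421201706), (0.028229618445038795, 0.019676169380545616), 30.116714477539062)
side_60.png
side_85.png
top.png
top_60.png
top_85.png
w1.png
w2.png
w3.png
wrist_60.png
wrist_85.png
```

The button top dropped about 8 mm in all three views, and the tab is still fully open. The robot is clear, so I'm handing in.

```bash
python3 -c "
from workcell import order
print(order.job_done())"
```

```text
the job is handed in; nothing more can be done
None
```

The fin station is locked off and the job handed in: the tab is at its open stop (about 80 mm), the stop button is fully in (about 8 mm), the knob station was not touched, and the robot is clear.

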